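# Shut the modelling-tool box: inner flap first, then the lid

### The job

Close up the open blue tool box without gripping or lifting anything, only pushing with the fingertips or the outside of the fingers: first fold the upright orange inner flap down flat into the box while the lid still stands open, then swing the lid over it until it is fully shut. Leave the box standing where it is, and do not disturb the small pot, the dye cup and the cutter beside it.

Things in the scene. Friction and masses are not known exactly. Their poses are not given: they have to be found in the camera images.
- tool_box: Flat open box of blue plastic, 105 x 184 mm, 36 mm high without its lid, 1.6 kg, loose on the table. Origin: centre of the underside; x points from the front wall (flap side) to the back wall (lid hinge side), y along the hinges, z up. Walls 2 mm thick. Lid hinge line: parallel to y at x = +55, z = 37 mm. Flap hinge line: parallel to y at x = -46, z = 31.5 mm.
- tool_box_lid (a joint): Angle of the box's lid, rad: 0 = shut, grows as it opens; about 1.57 = upright, 2.0 = stop, leaning back. Shut, its top is 40 mm above the table. Stiff hinge: it stays where it is left at any angle, so it must be pushed all the way; about 1 N at its free edge moves it.
- lid_edge (a point): Middle of the lid's free edge, half-way through its thickness, 106 mm from the hinge line. The lid is a flat panel, 106 mm from hinge to free edge, 186 mm wide, 3.4 mm thick, with a 5 mm lip in the middle of that edge. When it is shut its axes are the box's axes.
- flap (a joint): Angle of the orange inner flap, rad: 0 = lying flat in the box just below the rims, grows as it is raised; 1.57 = upright, 1.72 = stop, leaning slightly outward (to box -x). It folds down towards the lid's hinge (box +x). Stiff hinge: it stays where it is left; about 1 N near its free edge moves it. Upright it blocks the lid.
- flap_edge (a point): Middle of the flap's free edge, half-way through its thickness, 58 mm from the flap's hinge line. The flap is an orange panel 3 mm thick and 150 mm wide, with a small thumb tab (34 mm wide, reaching 62 mm from the hinge) in the middle; flat, its top is 33 mm above the table. When flat its axes are the box's axes.
- pot: Small pink and white pot with a crumbly cream top, 56 x 52 x 63 mm high, loose, beside the box; to be left alone. Origin: centre of the underside.
- cup: Small white bowl of crimson dye, 62 mm across, 32 mm high, loose, beside the box; to be left alone. Origin: centre of the underside.
- cutter: Small scalloped metal cutter ring, 38 x 41 x 23 mm high, loose, beside the box; to be left alone. Origin: centre of the underside.

How it is judged:
On the way, in this order (a step that is already met when the one before it is completed fails the run):
1. the flap is folded down flat while the lid still stands open (value of joint flap below 0.12 rad and value of joint tool_box_lid above 1.2 rad), for 0.2 s.
2. the lid is shut over the folded flap (value of joint tool_box_lid below 0.06 rad and value of joint flap below 0.12 rad), for 0.2 s.
At the end, for the whole second after the job is handed in: The lid is shut (within 0.06 rad, about 6 mm at its free edge) with the flap flat beneath it (within 0.12 rad), the box stands flat within 25 mm of where it was and is at rest, and the pot, cup and cutter stand upright within 20 mm of their places (all of step 2 and distance of tool_box from where it was at the start of the episode below 0.025 m and angle between tool_box's own z axis and vertical below 0.05 rad and linear speed of tool_box below 0.02 m/s and distance of each of pot, cup, cutter from where it was at the start of the episode below 0.02 m and angle between each of pot, cup, cutter's own z axis and vertical below 0.1 rad); the robot touches nothing.
It fails at once if the lid is swung down onto the flap before the flap is folded (value of joint tool_box_lid below 1 rad and value of joint flap above 0.4 rad).
It fails at once if the box is lifted or tipped (height (world z) of tool_box above 0.012 m or angle between tool_box's own z axis and vertical above 0.15 rad).
It fails at once if the box is shoved more than 25 mm (distance of tool_box from where it was at the start of the episode above 0.025 m).
It fails at once if the pot, the dye cup or the cutter is moved, lifted or tipped (distance of any of pot, cup, cutter from where it was at the start of the episode above 0.02 m or angle between any of pot, cup, cutter's own z axis and vertical above 0.3 rad).
It fails at once if the flap or the lid is gripped: the fingers bear on it with over 18 N while it is part-way (a push needs about 1 N) (contact force between the fingers and tool_box above 18 N and (value of joint flap between 0.25 and 1.25 rad or value of joint tool_box_lid between 0.25 and 1.6 rad)).
It also fails if it takes over 48 s, if anything falls off the work surface, if the arm or the gripper's body presses on something with over 40 N, if the wrist force passes 120 N, or if a joint passes its speed limit or range.

### The arm

A 6-joint arm with a two-finger parallel gripper is mounted at the origin on the work surface; the furniture and walls round the work are solid. World frame = base frame: x ahead of the robot, y to its left, z up, the work surface at z = 0. Lengths are in m, angles in rad, forces in N, time in s.
With the tool pointing down it reaches from about 0.4 to 0.825 m from the base axis. Payload 7 kg.
Tool frame: the origin (TCP) lies midway between the tips of the shut fingers; the grasp point (between the pads) lies 19 mm behind it; z points along the fingers, y is the line along which they close (so a half turn about z gives the same grasp; the last joint's range is limited). The gripper opens to 88 mm and grips with 3 to 60 N. Pads are 19 mm wide; open, the fingers measure 130 mm over their backs; the gripper's body (78 mm by 193 mm) begins 47 mm behind the grasp point.
Start: joints at [-0.921, 0.359, 0.012, 0, -1.224, -0.288], TCP at [0.239, -0.631, 0.227] pointing down, gripper open.
Joint ranges: [-3.07, 3.07], [-1.43, 2.12], [-1.02, 1.25], [-3.03, 1.67], [-3.05, -0], [-3.03, 3.03]. Speed limits (rad/s): [2.39, 2.39, 3.01, 3.14, 3.14, 3.14].

### API

Orientations are given as [roll, pitch, yaw] about the fixed x, y, z axes, in that order (R = Rz(yaw) Ry(pitch) Rx(roll)).
In Python, from station import arm gives the robot as it stands.
- The arm moves only by the tool servo_tool, never from a script. Its argument "deltas" is a list of rows, each a list of 7 numbers: the closure, from -1 (fully open) to 1 (shut), then the shift along the tool's x, y, z in mm, then the turn, a rotation vector about the tool's x, y, z in degrees. In form: [[gripper, x, y, z, ax, ay, az], ...]. A call has 1 to 20 rows; each row shifts and turns the commanded pose from where the row before left it, along the tool's axes as they then stand; what a row does not reach is not made up. A row lasts 1/12 s, in which the tool goes at most 41.7 mm and 7.16 degrees, less where a joint would pass 70% of its speed; a pose out of reach is approached as far as the arm can. A call is refused whole if a number of a shift passes 41.7 or a number of a turn 7.16, either way. A call with a gripper value outside its range is refused whole. The fingers move at their own pace and stop on an object; "squeeze" is the grip in N (left out, the last holds). Time passes only in rows, so rows that do not move let the fingers close. It gives the time, the measured TCP pose, the force, the opening and the grip force at its end, in the units of the state.
- arm.get_state(): the state, without advancing time (a new reading comes with each control period).
- arm.grab_frame(name): name is "scene" or "top"; returns a dict with "color" (400x640x3 uint8, red, green, blue), "K" (3x3 intrinsics, pixels), "distortion" ([k1, k2, p1, p2, k3] as OpenCV has them; the pictures are not rectified), "position" and "orientation" of the camera in the world. Camera axes: x right, y down, z forward; pixel columns grow to the right and rows downward; lengths in m; the calibration is good to about 2 mm. A picture is of the moment at which its call begins. There is no depth.
- arm.job_done(): hands the job in; it is judged then, once.
Trained networks look in a picture, given as the dict that the camera call returned (one of the last four; its "shot" number tells which), for a name from the list of things; names that differ only in an ending like _2 or _b are one class to them, and where a whole thing is asked for, a point or a joint stands for the part that bears it (a point fixed in the world has none). Each returns a list of dicts, best first, with "conf" (0 to 1); they miss things now and then, are a little off and sometimes report something else, mostly with a low value. They report only what shows in the picture. A call takes as long as a camera call.
- arm.recognise(query, picture): "at" ([x, y, z] in m, in the coordinates of the camera as it stood for that picture, good to about 4 mm: the middle of the surface that is visible of it).
The state is a dict: "t": time; "q": joint angles; "qd": joint speeds; "joint_efforts": joint torques, N m; "eef_pos": TCP position; "ee_rot": TCP orientation; "force": force on the tool from outside, world axes, zero at the start; "moment": the same for the moment, N m; "width": finger opening in m; "gripper_force": force on a finger pad.
Only numpy, scipy, OpenCV 4.12 (cv2) and the standard library are available. Lean on these libraries where they do the work, as an engineer would, in place of code of your own. Each camera call takes 0.05 s, during which the arm holds its last target. There are 200 camera calls.

## Working session

There is one attempt and no reset: what is moved stays moved. The work goes in short steps, Python scripts to look and compute and a tool call to move; the robot and the scene stay as the last step left them, time stands still between calls to the robot, and variables do not carry over. Pictures are saved under pics/ and viewed, at most 10 in all, crops included, and the job is handed in when it is done.

Besides the shell and the picture viewer there is one more tool, called after "Call:" as name(argument=value, ...) on one line, values as JSON. servo_tool: Moves the arm, as the interface text tells. Its arguments: {"type":"object","properties":{"deltas":{"type":"array","items":{"type":"array","items":{"type":"number"}}},"squeeze":{"type":"number"}},"required":["deltas"]}

```bash
mkdir -p pics
cat > h.py <<'E'
import numpy as np, cv2
from scipy.spatial.transform import Rotation as R
from station import arm
np.set_printoptions(precision=4,suppress=True)
def Rm(o):
    o=np.array(o,float)
    if o.shape==(3,3): return o
    return (R.from_euler('xyz',o) if o.size==3 else R.from_quat(o)).as_matrix()
def w(f,p): return Rm(f["orientation"])@np.array(p)+np.array(f["position"])
def pix(f,P):
    M=Rm(f["orientation"]); 
    c=(np.atleast_2d(P)-np.array(f["position"]))@M
    return cv2.projectPoints(c.reshape(-1,1,3),np.zeros(3),np.zeros(3),np.array(f["K"],float),np.array(f["distortion"],float))[0][:,0]
def ray(f,uv,z):
    n=cv2.undistortPoints(np.array([[uv]],float),np.array(f["K"],float),np.array(f["distortion"],float))[0,0]
    d=Rm(f["orientation"])@np.array([*n,1]);p=np.array(f["position"]);return p+d*(z-p[2])/d[2]
E
python3 - <<'E'
from h import *
print(arm.get_state())
for n in("scene","top"):
    f=arm.grab_frame(n); cv2.imwrite(f"pics/{n}0.png",f["color"][:,:,::-1]); print(n,f["position"],f["orientation"],f["K"])
    for q in("tool_box","tool_box_lid","flap","lid_edge","flap_edge","pot","cup","cutter"):
        r=arm.recognise(q,f); print(q,[(round(d["conf"],2),w(f,d["at"])) for d in r[:2]])
E
```

```text
{'t': 0.0, 'q': array([-0.9209,  0.3594,  0.0111, -0.0004, -1.2241, -0.2881]), 'qd': array([ 0.0006, -0.0008,  0.001 ,  0.0004, -0.0001, -0.0019]), 'joint_efforts': array([ -0.0005, -58.2724,  29.3059,   6.997 ,   0.0071,  -0.0002]), 'eef_pos': array([ 0.2387, -0.6308,  0.2256]), 'ee_rot': array([ 3.1399, -0.0001, -2.7799]), 'force': array([-0.1329, -0.3453, -0.0896]), 'moment': array([0.0266, 0.0172, 0.0009]), 'gripper_force': 0.0, 'width': 0.08750106139037406}
scene [-0.0934  0.69    0.6188] [-2.0803 -0.0251 -2.4548] [[517.8505   0.     317.9022]
 [  0.     517.8505 194.9089]
 [  0.       0.       1.    ]]
tool_box [(0.98, array([ 0.5398, -0.1005,  0.0511]))]
tool_box_lid [(0.97, array([ 0.5535, -0.1055,  0.097 ])), (0.24, array([ 0.4472, -0.1204,  0.068 ]))]
flap []
lid_edge [(0.79, array([ 0.5543, -0.1033,  0.0913]))]
flap_edge [(0.74, array([ 0.4508, -0.1212,  0.0603]))]
pot [(0.69, array([ 0.4724, -0.2528,  0.0436]))]
cup [(0.64, array([0.4643, 0.0177, 0.0257]))]
cutter [(0.61, array([0.3872, 0.0101, 0.0135]))]
top [ 0.3865 -0.0666  0.886 ] [-3.0028  0.0208 -1.5919] [[396.0914   0.     323.4632]
 [  0.     396.0914 200.6409]
 [  0.       0.       1.    ]]
tool_box [(0.87, array([ 0.5202, -0.1181,  0.0248])), (0.29, array([ 0.5623, -0.1092,  0.0938]))]
tool_box_lid [(0.6, array([ 0.5568, -0.1087,  0.0973]))]
flap [(0.97, array([ 0.4543, -0.1236,  0.0683]))]
lid_edge [(0.69, array([ 0.5578, -0.1115,  0.0975]))]
flap_edge [(0.6, array([ 0.4501, -0.1275,  0.0663]))]
pot [(0.92, array([ 0.4737, -0.265 ,  0.0538]))]
cup [(0.77, array([0.4607, 0.0197, 0.0251]))]
cutter []
```

View pics/scene0.png

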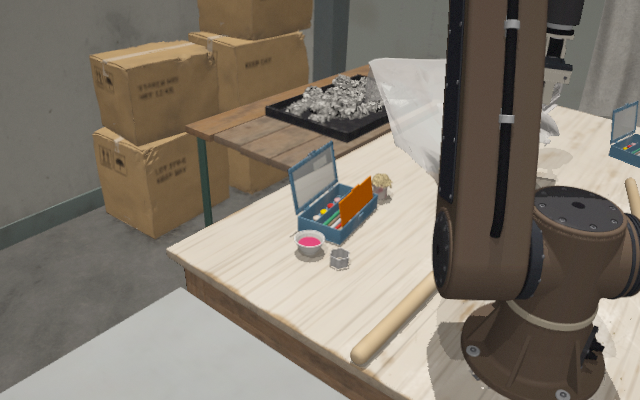

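View pics/top0.png

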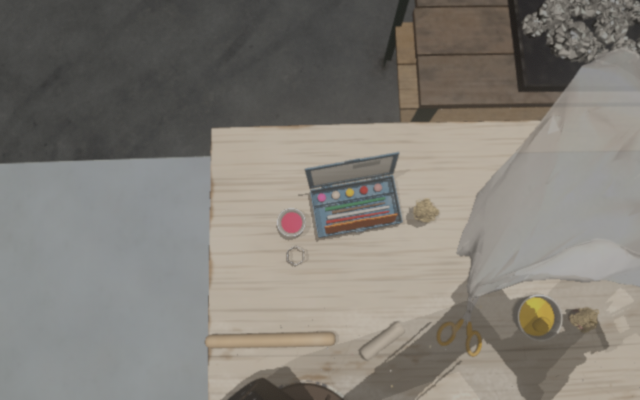

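The scene view shows the box with the lid upright at (315,175) and the orange flap up at (355,200). The cup is at (310,243), the cutter at (340,258) and the pot at (382,187). The top view shows the box at (355,205) and a white drape to its right, at column 460 and beyond. I'll zoom in to fit the pose.

Run:
```python
from h import *
a=cv2.imread("pics/top0.png")[140:265,280:450]; cv2.imwrite("pics/topc.png",cv2.resize(a,None,fx=4.7,fy=4.7,interpolation=cv2.INTER_CUBIC))
a=cv2.imread("pics/scene0.png")[40:280,280:580]; cv2.imwrite("pics/scenec.png",cv2.resize(a,None,fx=2.5,fy=2.5,interpolation=cv2.INTER_CUBIC))
```

```text
(no output)
```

View pics/topc.png

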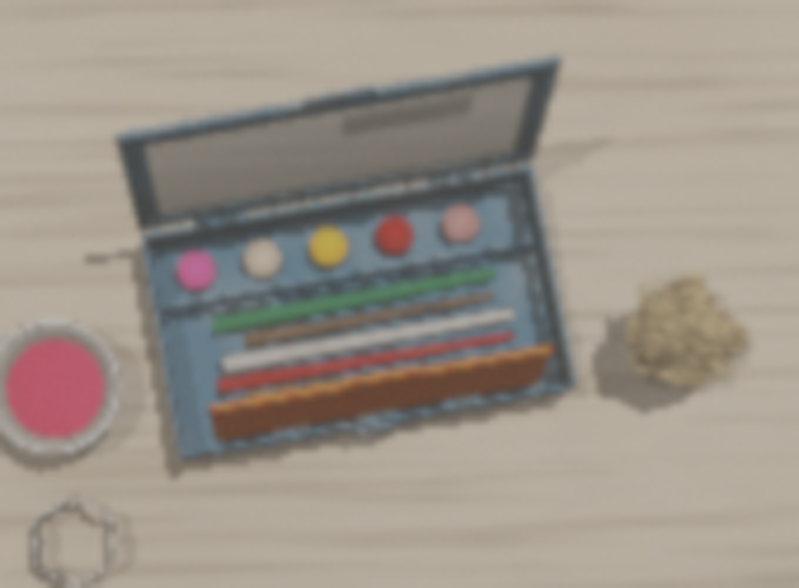

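View pics/scenec.png

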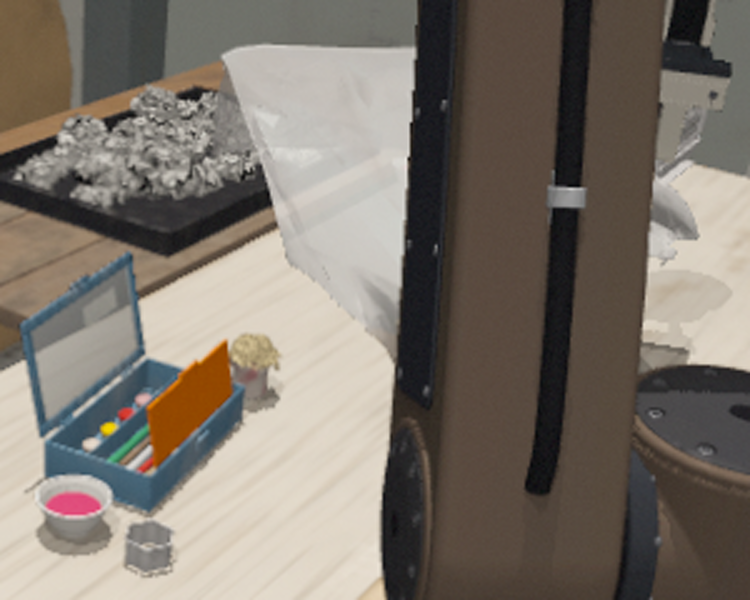

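The crops show the rim corners, the lid's top corners at (120,137) and (558,60), and the flap's top edge from (212,408) to (552,348) in the top crop. A clear film hangs behind and to the right of the box. I'll fit the box pose and joint angles from these corners and locate the film.

```bash
cat > fit.py <<'E'
from h import *
from scipy.optimize import least_squares
def pts(p):
    x,y,yaw,lid,fl=p
    c=lambda a,r,h: r
    L=[(-.0525,.092,.036),(-.0525,-.092,.036),(.0525,-.092,.036)]
    lid3=lambda s,n,t:(.055-s*np.cos(lid)+t*np.sin(lid)*0, n, .037+s*np.sin(lid))
    fl3=lambda s,n:(-.046+s*np.cos(fl),n,.0315+s*np.sin(fl))
    L+=[lid3(.106,.093,0),lid3(.106,-.093,0),fl3(.058,.075),fl3(.058,-.075)]
    L=np.array(L); Z=R.from_euler('z',yaw).as_matrix()
    return L@Z.T+[x,y,0]
E
python3 - <<'E'
from fit import *
T=arm.grab_frame("top"); S=arm.grab_frame("scene")
top=np.array([(180,458),(573,385),(532,170),(120,137),(558,60),(212,408),(552,348)])/4.7+[280,140]
# scene: front-left rim, front-right rim, (none), lid corners, flap corners
sc=np.array([(148,482),(243,388),(0,0),(24,328),(130,256),(150,408),(229,343)])/2.5+[280,40]
m=np.array([1,1,0,1,1,1,1])[:,None]
def res(p):
    P=pts(p); return np.r_[(pix(T,P)-top).ravel(),((pix(S,P)-sc)*m).ravel()]
s=least_squares(res,[.5,-.12,.2,1.57,1.57],loss='soft_l1')
print(s.x,np.abs(s.fun).max()); print(res(s.x).reshape(-1,2)); print(pts(s.x))
for uv in((369,62),(395,145),(437,183)):
    print(uv,[(round(z,2),ray(S,uv,z)[:2].round(2).tolist(),pix(T,ray(S,uv,z))[0].round().tolist()) for z in(0,.1,.2,.3,.4,.5)])
for uv in((458,250),(470,297),(590,60)):
    print(uv,[(z,ray(T,uv,z)[:2].round(2).tolist()) for z in(.0,.2,.4,.6)])
print(pix(T,[arm.get_state()["eef_pos"]]))
E
```

```text
[ 0.4922 -0.1214  0.1521  1.7561  1.4386] 1.7845076920564225
[[-0.1208 -0.0307]
 [ 0.6723  0.5277]
 [-0.2012 -0.9823]
 [-0.9908  0.5493]
 [ 0.8192  0.3084]
 [-0.7087  0.986 ]
 [ 0.138   0.7866]
 [ 0.7396 -1.6936]
 [ 0.4299 -0.5948]
 [ 0.      0.    ]
 [-1.6591 -0.9606]
 [ 0.0003 -1.7845]
 [-0.9716  0.2693]
 [-0.9065 -1.6264]]
[[ 0.4264 -0.0384  0.036 ]
 [ 0.4543 -0.2203  0.036 ]
 [ 0.558  -0.2044  0.036 ]
 [ 0.5518 -0.0182  0.1412]
 [ 0.58   -0.2021  0.1412]
 [ 0.4429 -0.0531  0.089 ]
 [ 0.4657 -0.2014  0.089 ]]
(369, 62) [(0, [1.22, -1.32], [767.0, -60.0]), (0.1, [1.01, -0.99], [717.0, -25.0]), (0.2, [0.8, -0.67], [637.0, 31.0]), (0.3, [0.59, -0.34], [508.0, 121.0]), (0.4, [0.37, -0.02], [294.0, 268.0]), (0.5, [0.16, 0.3], [-35.0, 488.0])]
(395, 145) [(0, [0.62, -0.57], [546.0, 149.0]), (0.1, [0.5, -0.37], [479.0, 193.0]), (0.2, [0.39, -0.16], [387.0, 253.0]), (0.3, [0.27, 0.04], [259.0, 336.0]), (0.4, [0.16, 0.24], [79.0, 449.0]), (0.5, [0.04, 0.45], [-134.0, 572.0])]
(437, 183) [(0, [0.41, -0.43], [496.0, 243.0]), (0.1, [0.33, -0.25], [428.0, 285.0]), (0.2, [0.24, -0.07], [336.0, 341.0]), (0.3, [0.16, 0.11], [211.0, 415.0]), (0.4, [0.08, 0.29], [42.0, 509.0]), (0.5, [0.0, 0.47], [-141.0, 596.0])]
(458, 250) [(0.0, [0.39, -0.35]), (0.2, [0.39, -0.28]), (0.4, [0.39, -0.22]), (0.6, [0.39, -0.16])]
(470, 297) [(0.0, [0.29, -0.37]), (0.2, [0.31, -0.3]), (0.4, [0.33, -0.23]), (0.6, [0.36, -0.16])]
(590, 60) [(0.0, [0.84, -0.71]), (0.2, [0.74, -0.56]), (0.4, [0.64, -0.42]), (0.6, [0.53, -0.27])]
[[671.5848 334.746 ]]
```

Box fit: centre (0.492, -0.121), yaw 0.152, lid about 1.76 rad, flap about 1.44 rad. First I'll shut the fingers, lift clear of the film and align the tool's yaw with the box.

Call:
servo_tool(deltas=[[1,0,0,-40,0,0,6],[1,0,0,-40,0,0,6],[1,0,0,-40,0,0,0],[1,0,0,-40,0,0,0],[1,0,0,-35,0,0,0],[1,0,0,-30,0,0,0],[1,0,0,0,0,0,0],[1,0,0,0,0,0,0]], squeeze=5)

```text
t: 1.67
eef_pos: [0.2391, -0.6317, 0.454]
ee_rot: [-3.138, 0.002, -2.989]
force: [1.0, -0.0, -0.4]
width: 0.0398
gripper_force: 0.0
```

Call:
servo_tool(deltas=[[1,-18,33,0,0,0,0],[1,-18,33,0,0,0,0],[1,-18,33,0,0,0,0],[1,-18,33,0,0,0,0],[1,-18,33,0,0,0,0],[1,-18,33,0,0,0,0],[1,-18,33,0,0,0,0],[1,-18,33,0,0,0,0],[1,-18,33,0,0,0,0],[1,-18,33,0,0,0,0],[1,-18,33,0,0,0,0],[1,-18,33,0,0,0,0],[1,-18,33,0,0,0,0],[1,-18,33,0,0,0,0],[1,0,0,0,0,0,0],[1,0,0,0,0,0,0],[1,0,0,0,0,0,0],[1,0,0,0,0,0,0]])

```text
t: 3.17
eef_pos: [0.4175, -0.137, 0.4511]
ee_rot: [-3.142, -0.001, -2.99]
force: [-0.2, -0.5, -0.8]
width: 0.0003
gripper_force: 0.0
```

```bash
cat >> h.py <<'E'
def box():
    s=arm.get_state(); c=R.from_euler('z',-.1521).apply(np.array(s["eef_pos"])-[.4922,-.1214,0])*1000
    print("t",s["t"],"box mm",c.round(1),"rot",np.round(s["ee_rot"],3),"F",np.round(s["force"],1),"w",round(s["width"],4))
E
python3 - <<'E'
from h import *
box()
E
```

```text
t 3.1667 box mm [-76.2  -4.1 451.1] rot [-3.142 -0.001 -2.99 ] F [-0.2 -0.5 -0.8] w 0.0003
```

Call:
servo_tool(deltas=[[1,0,0,37,0,0,0],[1,0,0,37,0,0,0],[1,0,0,37,0,0,0],[1,0,0,37,0,0,0],[1,0,0,37,0,0,0],[1,0,0,37,0,0,0],[1,0,0,37,0,0,0],[1,0,0,37,0,0,0],[1,0,0,37,0,0,0],[1,0,0,20,0,0,0],[1,0,0,20,0,0,0],[1,0,0,0,0,0,0],[1,0,0,0,0,0,0],[1,0,0,0,0,0,0]])

```text
t: 4.33
eef_pos: [0.4184, -0.1371, 0.0796]
ee_rot: [-3.141, 0.001, -2.99]
force: [-1.5, 0.5, 0.4]
width: 0.0003
gripper_force: 0.0
```

Run:
```python
from h import *
box()
f=arm.grab_frame("scene"); cv2.imwrite("pics/s1.png",cv2.resize(f["color"][80:300,260:460,::-1],None,fx=2.7,fy=2.7))
```

```text
t 4.3333 box mm [-75.3  -4.4  79.6] rot [-3.141  0.001 -2.99 ] F [-1.5  0.5  0.4] w 0.0003
```

View pics/s1.png

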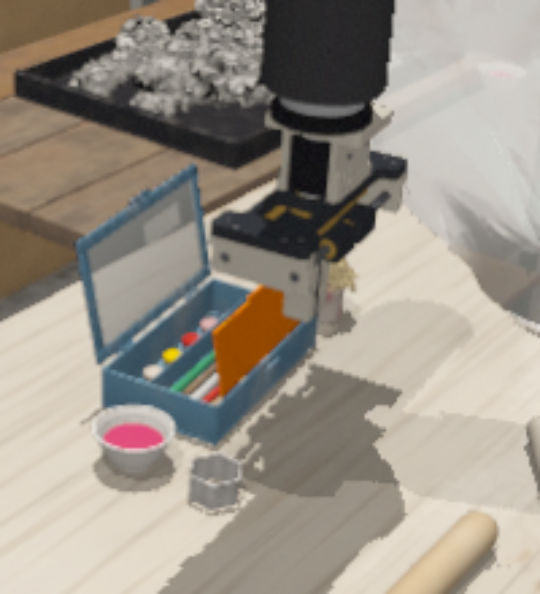

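The fingers are just outside the flap and clear of everything else. Next I'll push the flap along its arc.

Call:
servo_tool(deltas=[[1,-8,0,1,0,0,0],[1,-8,0,1,0,0,0],[1,-8,0,1,0,0,0],[1,-5.5,0,1.3,0,0,0],[1,-5.5,0,1.3,0,0,0],[1,-4,0,1.9,0,0,0],[1,-4,0,1.9,0,0,0],[1,-3.6,0,2.7,0,0,0],[1,-3.6,0,2.7,0,0,0],[1,-3,0,3.3,0,0,0],[1,-3,0,3.3,0,0,0],[1,-2.2,0,3.8,0,0,0],[1,-2.2,0,3.8,0,0,0],[1,-1.5,0,4.2,0,0,0],[1,-1.5,0,4.2,0,0,0],[1,-0.6,0,4,0,0,0],[1,-0.6,0,4,0,0,0],[1,0,0,1,0,0,0],[1,0,0,0,0,0,0],[1,0,0,0,0,0,0]])

```text
t: 6.05
eef_pos: [0.4819, -0.1266, 0.033]
ee_rot: [-3.141, 0.0, -2.989]
force: [-5.2, 2.2, 14.5]
width: 0.0008
gripper_force: 7.3
```

Run:
```python
from h import *
box()
```

```text
t 6.05 box mm [-11.   -3.6  33. ] rot [-3.141  0.    -2.989] F [-5.2  2.2 14.5] w 0.0008
```

Call:
servo_tool(deltas=[[1,0,0,-10,0,0,0],[1,0,0,-35,0,0,0],[1,0,0,-40,0,0,0],[1,0,0,-40,0,0,0],[1,0,0,-40,0,0,0],[1,0,0,-10,0,0,0],[1,0,0,0,0,0,0],[1,0,0,0,0,0,0]])

```text
t: 6.72
eef_pos: [0.4823, -0.1264, 0.2078]
ee_rot: [3.141, 0.002, -2.989]
force: [-0.4, 0.5, -0.8]
width: 0.0003
gripper_force: 0.0
```

Run:
```python
from h import *
box()
f=arm.grab_frame("scene"); cv2.imwrite("pics/s2.png",cv2.resize(f["color"][80:300,260:460,::-1],None,fx=2.7,fy=2.7))
```

```text
t 6.7167 box mm [-10.5  -3.4 207.8] rot [ 3.141  0.002 -2.989] F [-0.4  0.5 -0.8] w 0.0003
```

View pics/s2.png

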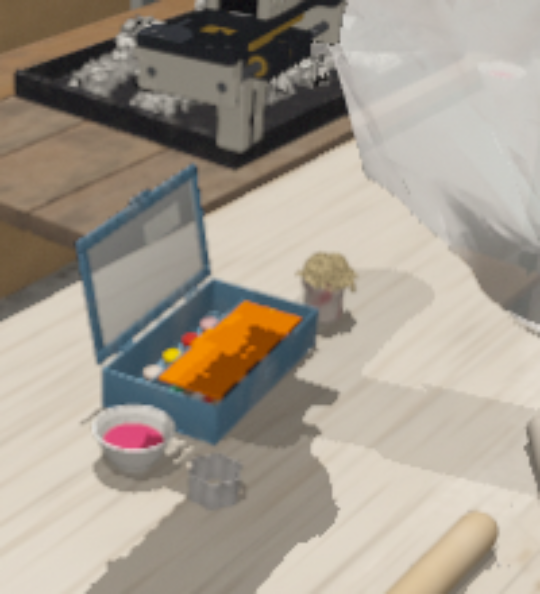

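The flap is folded flat: contact at z = 33.0 mm with 14.5 N against the stop. The lid still stands open. I'll go over and behind the lid.

Call:
servo_tool(deltas=[[1,-35,1,0,0,0,0],[1,-35,1,0,0,0,0],[1,-35,1,0,0,0,0],[1,-18,0,0,0,0,0],[1,0,0,0,0,0,0],[1,0,0,30,0,0,0],[1,0,0,35,0,0,0],[1,0,0,25,0,0,0],[1,0,0,0,0,0,0],[1,0,0,0,0,0,0],[1,0,0,0,0,0,0]])

```text
t: 7.68
eef_pos: [0.6036, -0.1051, 0.118]
ee_rot: [-3.141, 0.0, -2.989]
force: [0.8, 0.4, 0.6]
width: 0.0005
gripper_force: 0.0
```

Run:
```python
from h import *
box()
f=arm.grab_frame("scene"); cv2.imwrite("pics/s3.png",cv2.resize(f["color"][80:300,260:460,::-1],None,fx=2.7,fy=2.7))
```

```text
t 7.6833 box mm [112.6  -0.8 118. ] rot [-3.141  0.    -2.989] F [0.8 0.4 0.6] w 0.0005
```

View pics/s3.png

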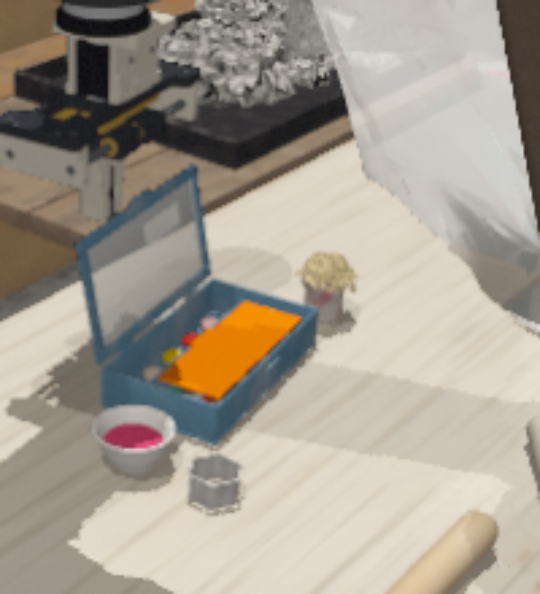

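Call:
servo_tool(deltas=[[1,9,0,-1.6,0,0,0],[1,9,0,-1.6,0,0,0],[1,9,0,-1.6,0,0,0],[1,9,0,-1.6,0,0,0],[1,9,0,-1.6,0,0,0],[1,7.6,0,0.4,0,0,0],[1,7.6,0,0.4,0,0,0],[1,8.7,0,2.1,0,0,0],[1,8.7,0,2.1,0,0,0],[1,8.1,0,3.8,0,0,0],[1,8.1,0,3.8,0,0,0],[1,7.2,0,5.3,0,0,0],[1,7.2,0,5.3,0,0,0],[1,0,0,0,0,0,0],[1,0,0,0,0,0,0]])

```text
t: 8.98
eef_pos: [0.4952, -0.1215, 0.1014]
ee_rot: [3.142, -0.002, -2.989]
force: [-0.3, 0.4, -0.4]
width: 0.0006
gripper_force: 0.0
```

Run:
```python
from h import *
box()
f=arm.grab_frame("scene"); cv2.imwrite("pics/s4.png",cv2.resize(f["color"][80:300,260:460,::-1],None,fx=2.7,fy=2.7))
```

```text
t 8.9833 box mm [  2.9  -0.5 101.4] rot [ 3.142 -0.002 -2.989] F [-0.3  0.4 -0.4] w 0.0006
```

View pics/s4.png

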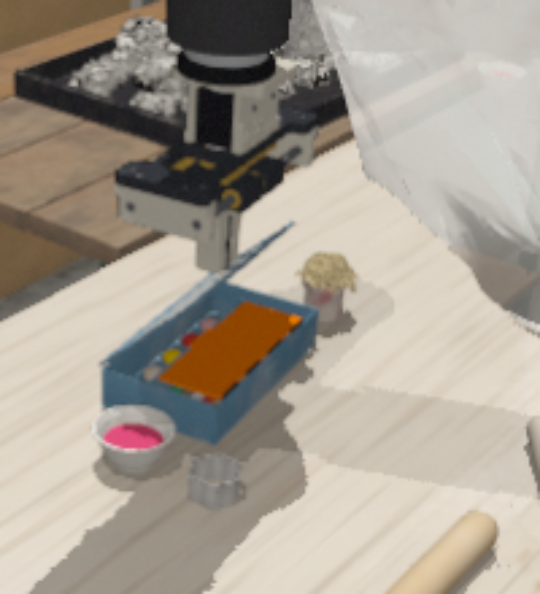

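The lid is part-way down, the flap is flat and the neighbours are untouched. I'll finish the arc and press it shut.

Call:
servo_tool(deltas=[[1,5.5,0,5.5,0,0,0],[1,5.5,0,5.6,0,0,0],[1,4.5,0,7.7,0,0,0],[1,4.6,0,7.8,0,0,0],[1,2.9,0,8.5,0,0,0],[1,3,0,8.5,0,0,0],[1,1,0,6,0,0,0],[1,1,0,5,0,0,0],[1,0.4,0,4,0,0,0],[1,0,0,3,0,0,0],[1,0,0,0.7,0,0,0],[1,0,0,0,0,0,0],[1,0,0,0,0,0,0],[1,0,0,0,0,0,0]])

```text
t: 10.2
eef_pos: [0.4675, -0.1258, 0.04]
ee_rot: [-3.142, -0.001, -2.989]
force: [-3.7, 1.2, 8.9]
width: 0.0005
gripper_force: 4.3
```

Run:
```python
from h import *
box()
```

```text
t 10.2 box mm [-25.1  -0.6  40. ] rot [-3.142 -0.001 -2.989] F [-3.7  1.2  8.9] w 0.0005
```

Contact at z = 40.0 mm with 9 N, so the lid is on its stop. I'll retract and check.

Call:
servo_tool(deltas=[[1,0,0,-8,0,0,0],[1,0,0,-35,0,0,0],[1,0,0,-40,0,0,0],[1,0,0,-40,0,0,0],[1,0,0,-40,0,0,0],[1,0,0,-20,0,0,0],[1,0,0,0,0,0,0],[1,0,0,0,0,0,0],[1,0,0,0,0,0,0]])

```text
t: 10.95
eef_pos: [0.4676, -0.1255, 0.2224]
ee_rot: [3.141, -0.0, -2.989]
force: [-0.5, 0.1, -0.1]
width: 0.0005
gripper_force: 0.0
```

Run:
```python
from h import *
box()
f=arm.grab_frame("scene"); cv2.imwrite("pics/s5.png",cv2.resize(f["color"][80:300,260:460,::-1],None,fx=2.7,fy=2.7))
```

```text
t 10.95 box mm [-24.9  -0.4 222.4] rot [ 3.141 -0.    -2.989] F [-0.5  0.1 -0.1] w 0.0005
```

View pics/s5.png

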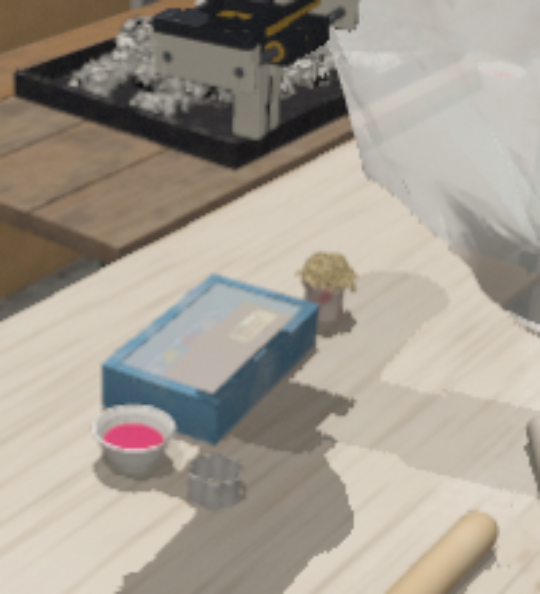

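The lid is fully shut, the box hasn't moved, and the pot, cup and cutter are in place.

```bash
python3 -c "
from station import arm
print(arm.job_done())"
```

```text
the job is handed in; nothing more can be done
None
```

The job is handed in: the flap was folded flat first, the lid was then pushed fully shut over it, and the last picture showed the box, pot, cup and cutter in their places; no verdict came back.

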